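# Unfold the crank, wind a stone sample tight in its clamp, fold the crank away

## Robot

A 6-joint arm with a two-finger parallel gripper is mounted at the origin on a cart in front of the work surface, level with it; the furniture and walls round the work are solid. World frame = base frame: x ahead of the robot, y to its left, z up, the work surface at z = 0. Lengths are in m, angles in rad, forces in N, time in s.
With the tool pointing down it reaches from about 0.25 to 0.725 m from the base axis. Payload 4 kg.
Tool frame: the origin (TCP) lies midway between the tips of the shut fingers; the grasp point (between the pads) lies bot.tcp_to_grasp behind it (bot.tcp_to_grasp is the distance from the TCP to the grasp point, in m); z points along the fingers, y is the line along which they close (so a half turn about z gives the same grasp; the last joint's range is limited). The gripper opens to 85 mm and grips with 20 to 120 N. Pads are 22 mm wide; open, the fingers measure 114 mm over their backs; the gripper's body (76 mm by 85 mm) begins 54 mm behind the grasp point. The pads swing forward as they close: fully open they stand 13 mm farther back than shut.
Start: joints at [-1.263, 0.241, 0.005, 1.335, 0, 1.571], TCP at [0.151, -0.477, 0.231] pointing down, gripper open.
Joint ranges: [-2.72, 2.72], [-1.05, 1.87], [-1.09, 1.28], [-1.99, 2.15], [-1.42, 1.44], [-3.14, 3.14]. Speed limits (rad/s): [2.79, 2.79, 3.14, 3.14, 3.14, 3.14].

## Interface

Orientations are given as a unit quaternion [x, y, z, w].
In Python, from workcell import readout, camera, bot gives the robot as it stands. The module is installed in compiled form; this text tells all that it offers.
- The arm moves only by the tool jog_arm, never from a script. Its argument "motion" is a list of rows, each an object of numbers: "x", "y", "z": the shift along the tool's x, y, z in mm; "spin": the turn about the tool's z in degrees; "fingers": the closure, from -1 (fully open) to 1 (shut). A call has 1 to 8 rows; each row is the pose to reach, as a shift and turn from the pose commanded when the call began, along the tool's axes at that moment; what a row does not reach only later rows make up. A row lasts 1/8 s, in which the tool goes at most 62.5 mm and 10.7 degrees, less where a joint would pass 70% of its speed; a pose out of reach is approached as far as the arm can. A call with a gripper value outside its range is refused whole. The fingers move at their own pace and stop on an object; the grip force is fixed at half the most. Time passes only in rows, so rows that repeat a pose let the fingers close. It gives the time, the measured TCP pose, the force, the opening and the grip force at its end, in the units of the state.
- readout.get_obs(): the state, without advancing time (a new reading comes with each control period).
- camera(name): name is "scene" or "top" or "wrist"; returns a dict with "pixels" (420x560x3 uint8, red, green, blue), "K" (3x3 intrinsics, pixels), "rvec" (rotation vector, rad) and "tvec" (3), from world to camera coordinates, as OpenCV has them. Camera axes: x right, y down, z forward; pixel columns grow to the right and rows downward; lengths in m; the calibration is good to about 2 mm. A picture is of the moment at which its call begins. There is no depth.
- bot.job_done(): hands the job in; it is judged then, once.
The state is a dict: "clock": time; "joint_pos": joint angles; "joint_vel": joint speeds; "tau": joint torques, N m; "eef_pos": TCP position; "tool_rot": TCP orientation; "ft_force": force on the tool from outside, world axes, zero at the start; "ft_torque": the same for the moment, N m; "grip_width": finger opening in m; "grasp_force": force on a finger pad.
Only numpy, scipy, OpenCV 4.12 (cv2) and the standard library are available. Lean on these libraries where they do the work, as an engineer would, in place of code of your own. Each camera call takes 0.05 s, during which the arm holds its last target. There are 200 camera calls.

## Task

Clamp the dark stone sample for polishing: swing the folded crank handle of the sample clamp up until it stands fully upright, crank the handwheel clockwise (seen from above) until the jaw has pushed the stone square against the fence and grips it, and stop there, with the crank only about 4 N heavier in the hand than it ran free - much more will chip the stone's edges. Then fold the handle down flat across the wheel again so that nothing catches on it. Work the clamp by its crank only, do not push the jaw or the stone by hand, and leave the things around it where they are.

Things in the scene. Friction and masses are not known exactly. Their poses are not given: they have to be found in the camera images.
- clamp: Sample clamp bolted to the bench: grey plate 120 x 240 x 12 mm. Origin: centre of its underside, z up. Its long side is its y axis: stone, jaw and fence in the +y half, blue gear housing (80 x 88 mm, 47 mm high) with the handwheel in the -y half. The stone lies loose on the plate top, 12 mm up.
- fence: Fixed stop at the +y end of the plate: a grey back strip with, in front of it, an aluminium bar with a rubber face, 84 mm wide, 8 mm high. The pose given is the back strip's. Two set screws hold the bar where the last user set it: its face stands at y = +90 to +96 mm in the clamp's frame, not measured. It does not move in use.
- jaw: Sliding aluminium bar, 90 mm wide, 8 mm high, rubber face towards the fence. Origin: bottom centre of that face, 12 mm above the bench. Wheel and rack drive it along the clamp's +y, 12 mm for each rad of wheel; wheel drag (0.3 N m) keeps it where it is left and holds up to 25 N of grip. Above about 40 N on the stone its edges chip.
- tile: Dark grey polished stone sample, square, nominally 60 x 60 mm (sawn size, not exact), 11 mm thick, lying flat and a little askew between jaw and fence. Origin: centre of its underside; z is up. 0.1 kg.
- wheel (a joint): Angle of the handwheel in rad, grows as it turns clockwise seen from above, which closes the jaw; 0 = jaw fully open. At the handle it runs with a steady drag of 5 to 6 N, tangential at 48 mm radius; each 10 N on the stone adds 2.5 N. It turns 1.1 to 2.3 rad before the stone is gripped.
- handle (a joint): Fold angle of the crank handle: 0 = folded flat across the wheel, 1.571 = fully upright, at its stop. A stiff friction hinge, about 0.06 N m (1 N at the grip point): the handle stays where it is left, nothing latches.
- wheel_center (a point): On the wheel's axis, on its flat top face, 64 mm above the bench. The aluminium wheel is 120 mm across; the axis is vertical. In the clamp's frame it lies at x = 0, y = -70 mm.
- handle_hinge (a point): Middle of the handle's hinge pin: 48 mm from the wheel axis, 20 mm above the wheel's face, between two steel cheeks (24 mm over both). The pin is level, at right angles to the spoke from the axis to this point. It turns with the wheel.
- grip_point (a point): On the centre line of the handle, 62 mm from the hinge pin; it moves with the handle. The black grip is a 20 mm thick cylinder, freely revolving on its core, from 17 to 81 mm from the pin. Folded, it lies level from the hinge across the wheel's middle to the far side, its underside 10 mm above the wheel's face; upright, it stands straight over the hinge.
- oil_mid (a point): Small white oil bottle with a red nozzle, 47 mm across, 134 mm high, loose; the point is half-way up. Bystander.
- tin_mid (a point): Open green and white tin, 64 mm across, 54 mm high, loose; the point is half-way up. Bystander.
- spare_mid (a point): Red-brown stone sample, 48 x 55 x 12 mm, loose; the point is its centre. Bystander, not to be clamped.
- wax_mid (a point): White and blue wax stick, 19 x 68 x 19 mm, loose; the point is its centre. Bystander.

How it is judged:
On the way, in this order (a step that is already met when the one before it is completed fails the run):
1. the crank handle stands fully upright (within about 7 degrees) (value of joint handle above 1.45 rad), for 0.2 s.
2. with the handle up, the wheel has been wound until jaw and fence grip the stone with 10 N or more (value of joint handle above 1.2 rad and contact force between jaw and tile above 10 N and contact force between fence and tile above 8 N), for 0.2 s.
At the end, for the whole second after the job is handed in: The stone is gripped between jaw and fence with 10 to 35 N, square to the fence and flat within 0.04 rad, wheel and stone at rest, and the handle is folded flat (under 0.12 rad) (value of joint handle below 0.12 rad and contact force between jaw and tile between 10 and 35 N and contact force between fence and tile above 8 N and angle between the y axis of tile and the y axis of clamp, either way round below 0.04 rad and angle between tile's own z axis and vertical below 0.04 rad and linear speed of tile below 0.01 m/s and velocity of joint wheel between -0.05 and 0.05 rad/s); the robot touches nothing.
It fails at once if the stone squeezed with more than 40 N (contact force between jaw and tile above 40 N).
It fails at once if the robot pushes the jaw or the stone itself (contact force between any of the fingers, the arm and jaw above 2 N or contact force between any of the fingers, the arm and tile above 2 N).
It fails at once if a bystander moved by more than 2 cm (distance of any of oil_mid, tin_mid, spare_mid, wax_mid from where it was at the start of the episode above 0.02 m).
It also fails if it takes over 72 s, if anything falls off the work surface, if the arm or the gripper's body presses on something with over 40 N, if the wrist force passes 120 N, or if a joint passes its speed limit or range.

## Working session

There is one attempt and no reset: what is moved stays moved. The work goes in short steps, Python scripts to look and compute and a tool call to move; the robot and the scene stay as the last step left them, time stands still between calls to the robot, and variables do not carry over. Pictures are saved under pics/ and viewed, at most 10 in all, crops included, and the job is handed in when it is done.

Besides the shell and the picture viewer there is one more tool, called after "Emit:" by a JSON object that holds its "method" and its "body", one argument or row to a line. jog_arm: Moves the arm, as the interface text tells. Its arguments: {"type":"object","properties":{"motion":{"type":"array"}},"required":["motion"]}

```bash
mkdir -p pics
cat > h.py <<'E'
import numpy as np, cv2, json
from workcell import readout, camera, bot
def snap(name,fn):
    c=camera(name); cv2.imwrite('pics/'+fn+'.png',c['pixels'][:,:,::-1])
    np.savez('pics/'+fn+'.npz',**{k:np.array(c[k],float) for k in('K','rvec','tvec')}); return c
def cal(fn):
    d=np.load('pics/'+fn+'.npz'); R=cv2.Rodrigues(d['rvec'])[0]; return d['K'],R,d['tvec'].reshape(3)
def atz(fn,u,v,z):
    K,R,t=cal(fn); d=R.T@np.linalg.solve(K,[u,v,1]); c=-R.T@t; return c+d*(z-c[2])/d[2]
def tri(views):
    A=[];b=[]
    for fn,u,v in views:
        K,R,t=cal(fn); d=R.T@np.linalg.solve(K,[u,v,1]); d/=np.linalg.norm(d); P=np.eye(3)-np.outer(d,d); A.append(P); b.append(P@(-R.T@t))
    return np.linalg.lstsq(np.vstack(A),np.hstack(b),rcond=None)[0]
def proj(fn,p):
    K,R,t=cal(fn); q=K@(R@np.array(p)+t); return q[:2]/q[2]
E
python3 - <<'E'
from h import *
for n in('scene','top'): snap(n,n+'0')
a=cv2.imread('pics/scene0.png');b=cv2.imread('pics/top0.png')
o=readout.get_obs(); print(o, bot.tcp_to_grasp)
for n in('scene0','top0'):
    K,R,t=cal(n); print(n,K[0,0],-R.T@t)
E
```

```text
{'clock': 0.1, 'joint_pos': array([-1.26300100e+00,  2.41342133e-01,  3.83851126e-03,  1.33519308e+00,
       -2.74625611e-05,  1.57079732e+00]), 'joint_vel': array([-0.00074926, -0.00235239,  0.00255327,  0.0025599 , -0.00071841,
       -0.00039969]), 'tau': array([-9.43435371e-04, -3.73137867e+01,  2.53010023e+01,  1.08497276e-02,
        6.78734909e-05, -5.28939665e-06]), 'eef_pos': array([ 0.15129762, -0.47595837,  0.23049193]), 'tool_rot': array([ 9.88180737e-01,  1.53290336e-01, -1.59224696e-04, -9.36853435e-04]), 'ft_force': array([0.11901835, 0.23907807, 0.12427167]), 'ft_torque': array([ 0.01067452, -0.02187836,  0.00059427]), 'grasp_force': 0.0, 'grip_width': 0.08535634920251298} 0.0187
scene0 419.47952174505053 [0.15192811 0.72799116 0.50212   ]
top0 427.5104238819717 [0.4041644  0.08526567 0.89973928]
```

View pics/scene0.png

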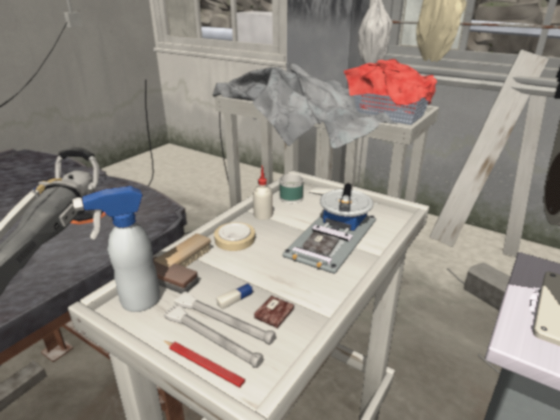

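View pics/top0.png

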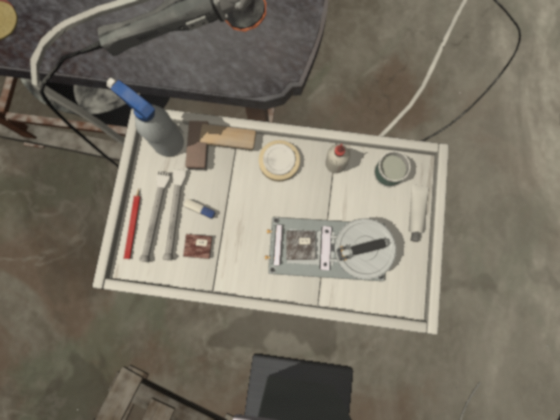

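The scene view shows the clamp at about (335,230), with the wheel at (346,205) and the handle folded. In the top view the plate spans (270,218)–(385,280), the wheel centre is near (365,248) and the handle runs from (345,253) to (388,242). The oil bottle is at (338,157) and the tin at (394,168).

Run:
```python
from h import *
a=cv2.imread('pics/scene0.png')[150:280,270:440];b=cv2.imread('pics/top0.png')[195:305,255:415]
a=cv2.resize(a,None,fx=4.5,fy=4.5,interpolation=cv2.INTER_CUBIC);b=cv2.resize(b,None,fx=5,fy=5,interpolation=cv2.INTER_CUBIC)
cv2.imwrite('pics/ca.png',a);cv2.imwrite('pics/cb.png',b)
for u,v in [(0,0),(560,0),(0,420),(270,218),(365,248),(345,253),(388,242),(338,157),(394,168)]: print(u,v,atz('top0',u,v,0.064).round(3))
```

```text
0 0 [0.946 0.8   0.064]
560 0 [ 1.105 -0.428  0.064]
0 420 [0.108 0.572 0.064]
270 218 [0.539 0.138 0.064]
365 248 [ 0.504 -0.054  0.064]
345 253 [ 0.49  -0.016  0.064]
388 242 [ 0.522 -0.098  0.064]
338 157 [0.682 0.018 0.064]
394 168 [ 0.674 -0.097  0.064]
```

View pics/ca.png

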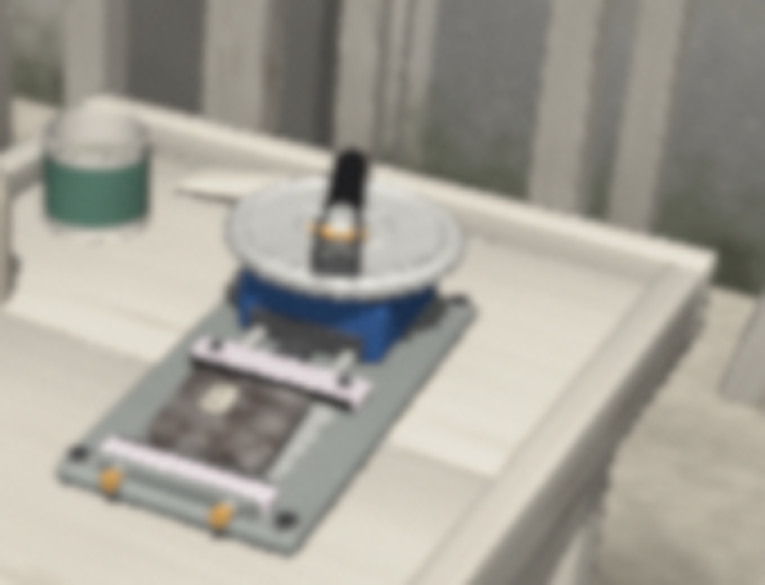

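View pics/cb.png

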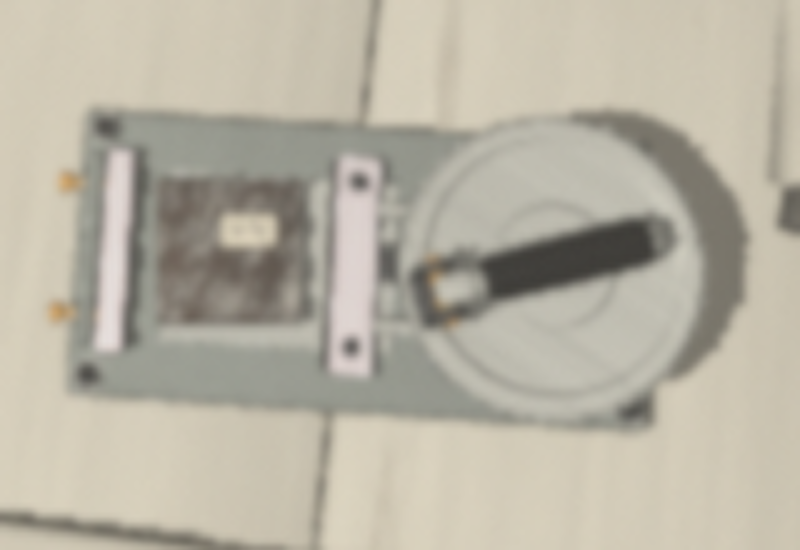

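The enlarged crops give the wheel centre at top crop (553,266), scene crop (346,233). The hinge pin is at top crop (441,294), scene crop (340,232), and the handle tip at top crop (665,236). The plate corners are at top crop (90,108) and (68,392).

```bash
cat >> h.py <<'E'
from scipy.spatial.transform import Rotation as Ro
def rel(p,yaw=None,o=None):
    o=o or readout.get_obs(); R=Ro.from_quat(o['tool_rot']).as_matrix()
    d=R.T@(np.array(p)-o['eef_pos'])*1000
    cy=np.degrees(np.arctan2(R[1,0],R[0,0])); s=None if yaw is None else (-(yaw-cy)+180)%360-180
    return d.round(1),'yaw',round(cy,1),'spin',s
E
python3 - <<'E'
from h import *
T=lambda u,v:(255+u/5,195+v/5); S=lambda u,v:(270+u/4.5,150+v/4.5)
c=tri([('top0',*T(553,266)),('scene0',*S(346,233))]); print('wheel',c, atz('top0',*T(553,266),.064))
h=tri([('top0',*T(441,294)),('scene0',*S(340,232))]); print('hinge',h,atz('top0',*T(441,294),.084))
e=tri([('top0',*T(668,236)),('scene0',*S(350,155))]); print('tip',e,atz('top0',*T(668,236),.084))
for p in[(90,108),(68,392),(650,428)]: print(atz('top0',*T(*p),.012))
hz=atz('top0',*T(441,294),.084);ez=atz('top0',*T(668,236),.084);d=(ez-hz)/np.linalg.norm(ez-hz);print('dir',np.degrees(np.arctan2(d[1],d[0])),'grip',hz+.062*d,np.linalg.norm(ez-hz))
print(rel([.51,-.07,.25],111))
E
```

```text
wheel [ 0.50367968 -0.05699324  0.0573055 ] [ 0.50422139 -0.05531991  0.064     ]
hinge [ 0.48529991 -0.01108714  0.083094  ] [ 0.48566783 -0.01079073  0.084     ]
tip [ 0.5197206  -0.09472304  0.08170446] [ 0.51897716 -0.09438989  0.084     ]
[0.5511718 0.1353786 0.012    ]
[0.4329947  0.12811779 0.012     ]
[ 0.44979674 -0.10951709  0.012     ]
dir -68.27563375757205 grip [ 0.50861662 -0.06838719  0.084     ] 0.08999072862805026
(array([ 464.8, -278.2,  -19. ]), 'yaw', np.float64(17.6), 'spin', np.float64(-93.36468087194811))
```

Emit:
{"method": "jog_arm", "body": {
  "motion": [
    {"x":58,"y":-35,"z":-5,"spin":-10,"fingers":-1},
    {"x":116,"y":-70,"z":-10,"spin":-20,"fingers":-1},
    {"x":174,"y":-104,"z":-15,"spin":-30,"fingers":-1},
    {"x":232,"y":-139,"z":-19,"spin":-40,"fingers":-1},
    {"x":290,"y":-174,"z":-19,"spin":-50,"fingers":-1},
    {"x":348,"y":-208,"z":-19,"spin":-60,"fingers":-1},
    {"x":406,"y":-243,"z":-19,"spin":-70,"fingers":-1},
    {"x":465,"y":-278,"z":-19,"spin":-80,"fingers":-1}
  ]
}}

```text
clock: 1.1
eef_pos: [0.4832, -0.1006, 0.25]
tool_rot: [0.656, 0.755, -0.0, -0.0]
ft_force: [1.4, -0.5, 0.3]
grip_width: 0.0853
grasp_force: 0.0
```

Run:
```python
from h import *
o=readout.get_obs();print(o['joint_pos'],o['ft_force']); print(rel([.509,-.068,.20],111.7))
```

```text
[-2.05078302e-01  2.20602095e-01  2.78732603e-02  1.37833391e+00
 -2.77363265e-04  1.22645439e+00] [ 1.39640484 -0.52723423  0.25810252]
(array([28.7, 30.1, 50. ]), 'yaw', np.float64(98.0), 'spin', np.float64(-13.720777634665552))
```

Emit:
{"method": "jog_arm", "body": {
  "motion": [
    {"x":0,"y":0,"z":15,"spin":-10},
    {"x":0,"y":0,"z":30,"spin":-13},
    {"x":0,"y":0,"z":30,"spin":-13},
    {"x":0,"y":0,"z":30,"spin":-13}
  ]
}}

```text
validation failed for argument at $.mo...
```

Run:
```python
from h import *
o=readout.get_obs();print(o['joint_pos'],o['ft_force']); print(rel([.509,-.068,.20],111.7))
c=snap('wrist','w1'); 
im=c['pixels'][:,:,::-1].copy()
print([proj('w1',p).round() for p in([.504,-.0565,.064],[.4857,-.0108,.084],[.5087,-.0684,.084],[.519,-.0944,.084])])
cv2.imwrite('pics/w1b.png',cv2.resize(im,(784,588)))
```

```text
[-2.05078302e-01  2.20602095e-01  2.78732603e-02  1.37833391e+00
 -2.77363265e-04  1.22645439e+00] [ 1.39640484 -0.52723423  0.25810252]
(array([28.7, 30.1, 50. ]), 'yaw', np.float64(98.0), 'spin', np.float64(-13.720777634665552))
[array([304., 140.]), array([293.,  83.]), array([309., 158.]), array([316., 189.])]
```

View pics/w1b.png

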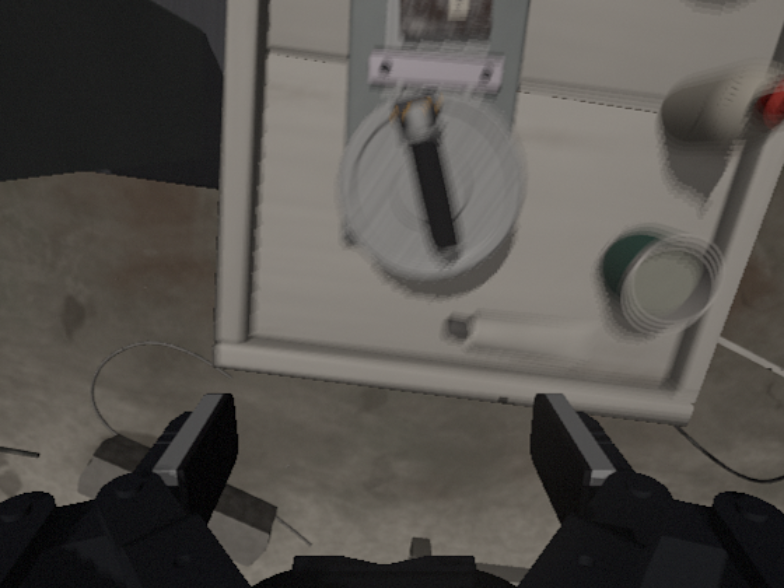

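The wrist view is motion-blurred: the hinge is at (417,108) and the tip at (447,255), near where I predicted. I'll settle above the handle and look again.

Emit:
{"method": "jog_arm", "body": {
  "motion": [
    {"x":0,"y":0,"z":15,"spin":-10,"fingers":-1},
    {"x":0,"y":0,"z":30,"spin":-13,"fingers":-1},
    {"x":0,"y":0,"z":30,"spin":-13,"fingers":-1},
    {"x":0,"y":0,"z":30,"spin":-13,"fingers":-1}
  ]
}}

```text
clock: 1.65
eef_pos: [0.4822, -0.1026, 0.2206]
tool_rot: [0.57, 0.822, 0.0, 0.0]
ft_force: [-0.2, -0.3, -0.1]
grip_width: 0.0853
grasp_force: 0.0
```

Run:
```python
from h import *
o=readout.get_obs();print(o['eef_pos'],o['ft_force']); print(rel([.509,-.068,.20],111.7))
c=snap('wrist','w2'); 
im=c['pixels'][:,:,::-1].copy()
print([(proj('w2',p)*1.4).round() for p in([.504,-.0565,.064],[.4857,-.0108,.084],[.5087,-.0684,.084],[.519,-.0944,.084])])
cv2.imwrite('pics/w2b.png',cv2.resize(im,(784,588)))
```

```text
[ 0.48221408 -0.10263734  0.22060163] [-0.18807992 -0.34755042 -0.10876102]
(array([23. , 37.2, 20.6]), 'yaw', np.float64(110.6), 'spin', np.float64(-1.141703217670056))
[array([446., 211.]), array([452., 122.]), array([450., 240.]), array([449., 288.])]
```

View pics/w2b.png

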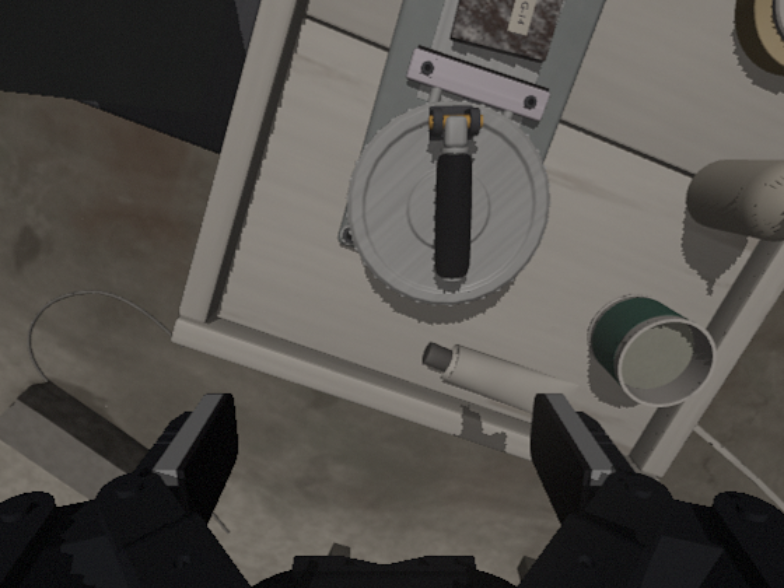

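The sharp wrist view shows the hinge pin at (456,120), the grip end at (453,278) and the wheel centre at (449,203), all within 5 px of prediction. There is a white tube at (500,375), clear of the handle.

Run:
```python
from h import *
g=1/1.4
W=atz('w2',449*g,203*g,.064);H=atz('w2',456*g,120*g,.084);E=atz('w2',453*g,278*g,.090)
print(W,H,E)
T=lambda u,v:(255+u/5,195+v/5)
print('tri wheel',tri([('w2',449*g,203*g),('top0',*T(553,266))]),'hinge',tri([('w2',456*g,120*g),('top0',*T(441,294)),('scene0',270+340/4.5,150+232/4.5)]))
d=H-W;print(np.degrees(np.arctan2(d[1],d[0])),np.linalg.norm(d[:2]))
W=(W+np.array([.504,-.0565,.064]))/2; H=(H+[.4857,-.0108,.084])/2
d=H-W;a=np.arctan2(d[1],d[0]);print(W,H,np.degrees(a))
G=W-.014*np.array([np.cos(a),np.sin(a),0]);print('grip',G);
for z in(.14,.074): print(rel([G[0],G[1],z],np.degrees(a)))
```

```text
[ 0.50353889 -0.0514374   0.064     ] [ 0.48706505 -0.00931298  0.084     ] [ 0.51742136 -0.0869131   0.09      ]
tri wheel [ 0.49951775 -0.04963158  0.09461443] hinge [ 0.48577493 -0.01025826  0.0837062 ]
111.35926068721153 0.04523112069587769
[ 0.50376944 -0.0539687   0.064     ] [ 0.48638252 -0.01005649  0.084     ] 111.60095285376617
grip [ 0.5089234  -0.06698548  0.064     ]
(array([24.2, 37.3, 80.9]), 'yaw', np.float64(110.6), 'spin', np.float64(-1.0367656883205996))
(array([ 24.2,  37.2, 146.9]), 'yaw', np.float64(110.6), 'spin', np.float64(-1.0367656883205996))
```

Emit:
{"method": "jog_arm", "body": {
  "motion": [
    {"x":24,"y":37,"z":40,"spin":-1,"fingers":-1},
    {"x":24,"y":37,"z":80,"spin":-1,"fingers":-1},
    {"x":24,"y":37,"z":115,"spin":-1,"fingers":-1},
    {"x":24,"y":37,"z":150,"spin":-1,"fingers":-1},
    {"x":24,"y":37,"z":150,"spin":-1,"fingers":-1},
    {"x":24,"y":37,"z":150,"spin":-1,"fingers":0.2},
    {"x":24,"y":37,"z":150,"spin":-1,"fingers":0.2},
    {"x":24,"y":37,"z":150,"spin":-1,"fingers":0.2}
  ]
}}

```text
clock: 2.7
eef_pos: [0.5095, -0.0671, 0.0717]
tool_rot: [0.562, 0.827, 0.001, 0.001]
ft_force: [-0.2, 1.1, 0.0]
grip_width: 0.0349
grasp_force: 0.0
```

Run:
```python
from h import *
print(rel([.50892,-.06698,.070],111.6)); snap('wrist','w3')
```

```text
(array([ 0.3, -0.5,  1.7]), 'yaw', np.float64(111.6), 'spin', np.float64(0.02637807425315941))
```

View pics/w3.png

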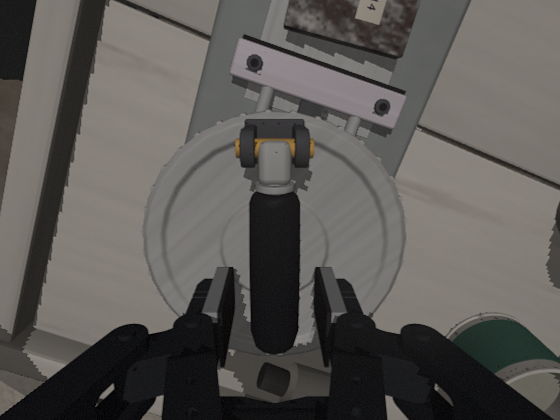

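The handle (centre column 275, row 310) lies midway between the pads (230 and 320), so I close on it.

Emit:
{"method": "jog_arm", "body": {
  "motion": [
    {"x":0,"y":0,"z":0,"spin":0,"fingers":1},
    {"x":0,"y":0,"z":0,"spin":0,"fingers":1},
    {"x":0,"y":0,"z":0,"spin":0,"fingers":1},
    {"x":0,"y":0,"z":0,"spin":0,"fingers":1}
  ]
}}

```text
clock: 3.25
eef_pos: [0.5093, -0.0668, 0.0708]
tool_rot: [0.562, 0.827, 0.001, 0.001]
ft_force: [1.8, 0.7, 4.3]
grip_width: 0.0179
grasp_force: 58.6
```

Emit:
{"method": "jog_arm", "body": {
  "motion": [
    {"x":1.2,"y":0,"z":-12.1,"spin":0,"fingers":1},
    {"x":4.7,"y":0,"z":-23.7,"spin":0,"fingers":1},
    {"x":10.5,"y":0,"z":-34.4,"spin":0,"fingers":1},
    {"x":18.2,"y":0,"z":-43.8,"spin":0,"fingers":1},
    {"x":18.2,"y":0,"z":-43.8,"spin":0,"fingers":1}
  ]
}}

```text
clock: 3.88
eef_pos: [0.5012, -0.0473, 0.1127]
tool_rot: [0.561, 0.828, 0.002, -0.002]
ft_force: [3.8, 6.9, -6.7]
grip_width: 0.0178
grasp_force: 59.6
```

Emit:
{"method": "jog_arm", "body": {
  "motion": [
    {"x":9.4,"y":0,"z":-7.8,"spin":0,"fingers":1},
    {"x":20.1,"y":0,"z":-13.5,"spin":0,"fingers":1},
    {"x":31.7,"y":0,"z":-17,"spin":0,"fingers":1},
    {"x":43.8,"y":0,"z":-18.2,"spin":0,"fingers":1},
    {"x":43.8,"y":0,"z":-18.2,"spin":0,"fingers":1},
    {"x":43.8,"y":0,"z":-18.2,"spin":0,"fingers":1}
  ]
}}

```text
clock: 4.62
eef_pos: [0.4846, -0.0093, 0.1319]
tool_rot: [0.562, 0.827, -0.001, -0.001]
ft_force: [-0.5, 1.2, -0.1]
grip_width: 0.0002
grasp_force: 0.5
```

Run:
```python
from h import *
o=readout.get_obs();print(o['eef_pos'],o['ft_force'],o['ft_torque'],Ro.from_quat(o['tool_rot']).as_euler('xyz',degrees=True))
snap('wrist','w4');snap('scene','s4')
a=cv2.imread('pics/w4.png');b=cv2.imread('pics/s4.png')[110:280,270:440]
cv2.imwrite('pics/j4.png',np.hstack([cv2.resize(a[60:,100:460],(360,360)),cv2.resize(b,(420,360))]))
```

```text
[ 0.48456346 -0.00928447  0.13194805] [-0.4887892   1.18156961 -0.07559945] [ 0.18491886  0.12001714 -0.01072266] [-1.79885763e+02 -6.14076567e-02  1.11639441e+02]
```

View pics/j4.png

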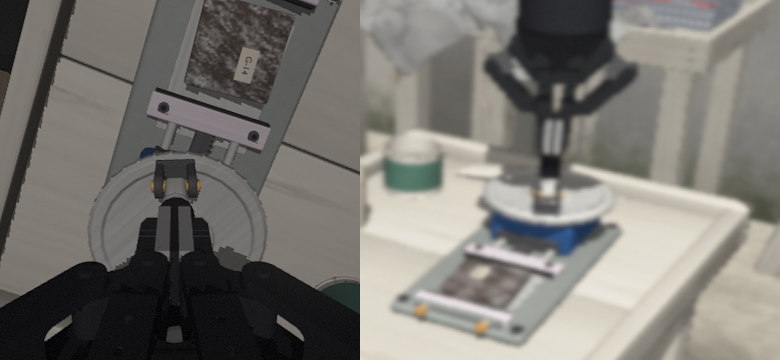

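The fingers are fully shut (0 mm), so the handle slipped out. The left panel shows the hinge at (175,185) with the handle hidden behind the fingers. I'll lift clear and look.

Emit:
{"method": "jog_arm", "body": {
  "motion": [
    {"x":0,"y":0,"z":-30,"spin":0,"fingers":1},
    {"x":0,"y":0,"z":-70,"spin":0,"fingers":1},
    {"x":-40,"y":0,"z":-100,"spin":0,"fingers":1},
    {"x":-90,"y":0,"z":-100,"spin":0,"fingers":1},
    {"x":-90,"y":0,"z":-100,"spin":0,"fingers":1},
    {"x":-90,"y":0,"z":-100,"spin":0,"fingers":1}
  ]
}}

```text
clock: 5.48
eef_pos: [0.5182, -0.0932, 0.2319]
tool_rot: [0.562, 0.827, -0.0, -0.001]
ft_force: [-0.1, 0.7, -0.9]
grip_width: 0.0
grasp_force: 0.0
```

Run:
```python
from h import *
snap('wrist','w5');snap('scene','s5')
a=cv2.imread('pics/w5.png');b=cv2.imread('pics/s5.png')[110:280,270:440]
cv2.imwrite('pics/j5.png',np.hstack([cv2.resize(a[0:300,120:480],(480,400)),cv2.resize(b,(320,320))[:,:].copy() if 0 else cv2.copyMakeBorder(cv2.resize(b,(320,320)),0,80,0,0,0)]))
import math
Wc=np.array([.50377,-.054]);a=math.radians(111.6);r=np.array([math.cos(a),math.sin(a)])
for th in(30,45,60,75,90):
    t=math.radians(th);q=Wc+r*(.048-.084*math.cos(t)); p=proj('w5',[*q,.084+.084*math.sin(t)]); print(th,(p-[120,0])*4/3, (proj('s5',[*q,.084+.084*math.sin(t)])-[270,110])*320/170+[480,0])
print((proj('w5',[*(Wc+r*.048),.084])-[120,0])*4/3)
```

```text
30 [207.9274895 250.8412952] [628.09748015 113.28799424]
45 [208.14755448 232.77764435] [628.3212577 104.0402246]
60 [208.36854069 200.74071622] [628.02575176  98.99391347]
75 [208.5634051  155.04629024] [627.19420015  98.78880453]
90 [208.69909005  99.19051308] [625.8480265  103.79262523]
[207.7015638  107.37155507]
```

View pics/j5.png

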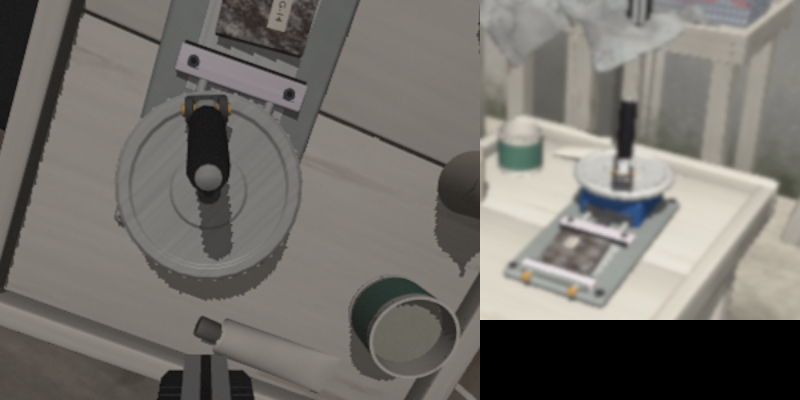

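The lifted view shows the handle end at (208,178) in line with the hinge at (208,107), which matches a fold angle of about 68°. The wheel has not turned. I'll regrip it there with the pads centred.

Emit:
{"method": "jog_arm", "body": {
  "motion": [
    {"x":33,"y":1,"z":0,"spin":0,"fingers":-1},
    {"x":66,"y":1,"z":0,"spin":0,"fingers":-1},
    {"x":67,"y":1,"z":0,"spin":0,"fingers":-1},
    {"x":67,"y":1,"z":40,"spin":0,"fingers":-1},
    {"x":67,"y":1,"z":80,"spin":0,"fingers":-1},
    {"x":67,"y":1,"z":112,"spin":0,"fingers":-1},
    {"x":67,"y":1,"z":112,"spin":0,"fingers":0.2},
    {"x":67,"y":1,"z":112,"spin":0,"fingers":1}
  ]
}}

```text
clock: 6.58
eef_pos: [0.4959, -0.0304, 0.1215]
tool_rot: [0.562, 0.827, 0.0, 0.001]
ft_force: [0.5, -0.1, 0.8]
grip_width: 0.0516
grasp_force: 0.0
```

Emit:
{"method": "jog_arm", "body": {
  "motion": [
    {"x":0,"y":0,"z":0,"spin":0,"fingers":1},
    {"x":0,"y":0,"z":0,"spin":0,"fingers":1},
    {"x":0,"y":0,"z":0,"spin":0,"fingers":1},
    {"x":0,"y":0,"z":0,"spin":0,"fingers":1}
  ]
}}

```text
clock: 7.08
eef_pos: [0.4954, -0.0311, 0.1221]
tool_rot: [0.562, 0.827, -0.0, 0.001]
ft_force: [-2.4, -2.8, 6.1]
grip_width: 0.0185
grasp_force: 58.3
```

Emit:
{"method": "jog_arm", "body": {
  "motion": [
    {"x":7.5,"y":0,"z":-2.5,"spin":0,"fingers":1},
    {"x":15.2,"y":0,"z":-4,"spin":0,"fingers":1},
    {"x":23.2,"y":0,"z":-4.5,"spin":0,"fingers":1},
    {"x":23.2,"y":0,"z":-4.5,"spin":0,"fingers":1},
    {"x":23.2,"y":0,"z":-4.5,"spin":0,"fingers":1}
  ]
}}

```text
clock: 7.7
eef_pos: [0.4872, -0.0111, 0.1261]
tool_rot: [0.562, 0.827, -0.002, 0.003]
ft_force: [0.1, -5.7, 1.1]
grip_width: 0.0186
grasp_force: 58.7
```

Run:
```python
from h import *
o=readout.get_obs();print(o['eef_pos'],o['ft_force'],o['ft_torque'],o['grip_width'])
R=Ro.from_quat(o['tool_rot']).as_matrix();print('tool frame F',R.T@o['ft_force'])
snap('wrist','w6')
```

```text
[ 0.48721237 -0.01112531  0.12606635] [ 0.10120362 -5.6961746   1.1105278 ] [-1.56189061  0.05276586  0.05994734] 0.0185937833055081
tool frame F [-5.34168665 -1.99842686 -1.07823609]
```

View pics/w6.png

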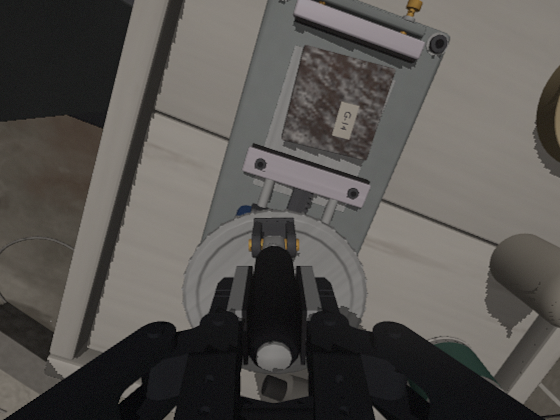

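The handle is held between the pads, with its end cap at (274,353) and the hinge pin at (274,245). I'll work out the fold angle from these.

Run:
```python
from h import *
import math
Wc=np.array([.50377,-.054]);a=math.radians(111.6);r=np.array([math.cos(a),math.sin(a)])
print(proj('w6',[*(Wc+r*.048),.084]))
for th in(75,80,85,90):
    t=math.radians(th);q=Wc+r*(.048-.084*math.cos(t)); print(th,proj('w6',[*q,.084+.084*math.sin(t)]))
```

```text
[273.94067703 242.35941523]
75 [274.20984994 387.58225029]
80 [274.2075292  374.60159331]
85 [274.20177066 359.24786111]
90 [274.19242904 341.67363951]
```

Emit:
{"method": "jog_arm", "body": {
  "motion": [
    {"x":2,"y":0,"z":0,"spin":0,"fingers":1},
    {"x":3,"y":0,"z":0,"spin":0,"fingers":1},
    {"x":3,"y":0,"z":0,"spin":0,"fingers":1},
    {"x":3,"y":0,"z":0,"spin":0,"fingers":1}
  ]
}}

```text
clock: 8.25
eef_pos: [0.4867, -0.0099, 0.1261]
tool_rot: [0.563, 0.827, -0.003, 0.004]
ft_force: [0.3, -9.4, 0.2]
grip_width: 0.0186
grasp_force: 58.6
```

The force rose against the stop, so the handle is upright. I'll back off the preload slightly and make a crank helper.

```bash
cat >> h.py <<'E'
def crank():
    o=readout.get_obs(); C=np.array([.5044,-.0545]); d=o['eef_pos'][:2]-C; a=np.arctan2(d[1],d[0])
    t=np.array([np.sin(a),-np.cos(a)]); r=np.array([np.cos(a),np.sin(a)]); f=o['ft_force'][:2]
    print('clock',o['clock'],'phi',round(np.radians(111.6)-a,4),'R',(np.linalg.norm(d)*1000).round(2),'Ft',-f@t.round(3),'Fr',f@r.round(3),'Fz',o['ft_force'][2],'w',o['grip_width'])
E
python3 - <<'E'
import numpy as np
from h import crank
crank()
for p in np.arange(0,2.45,.1): print(round(p,1),(47*np.cos(p)).round(1),(47*np.sin(p)).round(1))
E
```

```text
clock 8.25 phi -0.0015 R 47.96 Ft 3.1836708050660314 Fr -8.884251155289773 Fz 0.22138511433206118 w 0.01862085633104069
0.0 47.0 0.0
0.1 46.8 4.7
0.2 46.1 9.3
0.3 44.9 13.9
0.4 43.3 18.3
0.5 41.2 22.5
0.6 38.8 26.5
0.7 35.9 30.3
0.8 32.7 33.7
0.9 29.2 36.8
1.0 25.4 39.5
1.1 21.3 41.9
1.2 17.0 43.8
1.3 12.6 45.3
1.4 8.0 46.3
1.5 3.3 46.9
1.6 -1.4 47.0
1.7 -6.1 46.6
1.8 -10.7 45.8
1.9 -15.2 44.5
2.0 -19.6 42.7
2.1 -23.7 40.6
2.2 -27.7 38.0
2.3 -31.3 35.0
2.4 -34.7 31.7
```

Emit:
{"method": "jog_arm", "body": {
  "motion": [
    {"x":-2.7,"y":0,"z":0,"spin":0,"fingers":1},
    {"x":-2.9,"y":4.7,"z":0,"spin":0,"fingers":1},
    {"x":-3.6,"y":9.3,"z":0,"spin":0,"fingers":1},
    {"x":-4.8,"y":13.9,"z":0,"spin":0,"fingers":1},
    {"x":-6.4,"y":18.3,"z":0,"spin":0,"fingers":1},
    {"x":-8.5,"y":22.5,"z":0,"spin":0,"fingers":1},
    {"x":-10.9,"y":26.5,"z":0,"spin":0,"fingers":1},
    {"x":-13.8,"y":30.3,"z":0,"spin":0,"fingers":1}
  ]
}}

```text
clock: 9.25
eef_pos: [0.5167, -0.0086, 0.126]
tool_rot: [0.562, 0.827, -0.002, -0.001]
ft_force: [-8.8, -1.5, 7.5]
grip_width: 0.019
grasp_force: 59.5
```

```bash
python3 -c "
from h import *
crank()"
```

```text
clock 9.25 phi 0.6397 R 47.55 Ft 8.069412549793197 Fr -3.735568042027644 Fz 7.515490911587225 w 0.018962602292551277
```

Emit:
{"method": "jog_arm", "body": {
  "motion": [
    {"x":-3.2,"y":3.4,"z":0,"spin":0,"fingers":1},
    {"x":-6.7,"y":6.5,"z":0,"spin":0,"fingers":1},
    {"x":-8.6,"y":7.9,"z":0,"spin":0,"fingers":1},
    {"x":-10.5,"y":9.2,"z":0,"spin":0,"fingers":1},
    {"x":-10.5,"y":9.2,"z":0,"spin":0,"fingers":1},
    {"x":-10.5,"y":9.2,"z":0,"spin":0,"fingers":1}
  ]
}}

```text
clock: 10.0
eef_pos: [0.5298, -0.0137, 0.1261]
tool_rot: [0.562, 0.827, -0.0, -0.001]
ft_force: [-6.4, 0.5, 5.1]
grip_width: 0.0186
grasp_force: 59.3
```

```bash
python3 -c "
from h import *
crank()
snap('top','t7');a=cv2.imread('pics/t7.png')[195:305,255:415];cv2.imwrite('pics/t7c.png',cv2.resize(a,None,fx=4,fy=4,interpolation=cv2.INTER_CUBIC))"
```

```text
clock 10.0 phi 0.9335 R 48.06 Ft 5.699778775524752 Fr -2.9387924362369766 Fz 5.088870220502798 w 0.01855154122543354
```

Run:
```python
from h import *
J=[atz('w6',250,147,.02),atz('w6',368,187,.02)]
F=[atz('w6',299,17,.02),atz('w6',418,60,.02)]
T=[atz('w6',u,v,.023) for u,v in((303,47),(397,73),(365,160),(282,137))]
n=np.array([-np.sin(np.radians(3.5)),np.cos(np.radians(3.5)),0])
for L in(J,F,T): print([round(float(p@n)*1000,1) for p in L])
print([np.linalg.norm(T[i]-T[i-1])*1000 for i in range(4)], np.linalg.norm(J[0]-J[1]),np.linalg.norm(F[0]-F[1]))
```

```text
[-3.1, -4.2]
[81.7, 82.1]
[66.2, 70.5, 13.1, 10.2]
[np.float64(56.20445127466052), np.float64(61.548212471520955), np.float64(57.38526665889273), np.float64(58.48895489357846)] 0.08702847549529104 0.07954170251229555
```

Emit:
{"method": "jog_arm", "body": {
  "motion": [
    {"x":-2.0,"y":1.3,"z":0,"spin":0,"fingers":1},
    {"x":-4.1,"y":2.4,"z":0,"spin":0,"fingers":1},
    {"x":-6.2,"y":3.4,"z":0,"spin":0,"fingers":1},
    {"x":-8.4,"y":4.3,"z":0,"spin":0,"fingers":1},
    {"x":-10.6,"y":5.1,"z":0,"spin":0,"fingers":1},
    {"x":-12.8,"y":5.8,"z":0,"spin":0,"fingers":1},
    {"x":-12.8,"y":5.8,"z":0,"spin":0,"fingers":1},
    {"x":-12.8,"y":5.8,"z":0,"spin":0,"fingers":1}
  ]
}}

```text
clock: 11.05
eef_pos: [0.5403, -0.0226, 0.126]
tool_rot: [0.561, 0.828, 0.001, -0.001]
ft_force: [-4.5, 2.8, 4.1]
grip_width: 0.019
grasp_force: 59.2
```

```bash
python3 -c "
from h import *
crank()"
```

```text
clock 11.05 phi 1.2212 R 48.09 Ft 5.107933433976216 Fr -1.496471403202405 Fz 4.066622110901026 w 0.018969441902471518
```

Emit:
{"method": "jog_arm", "body": {
  "motion": [
    {"x":-2.3,"y":0.6,"z":0,"spin":0,"fingers":1},
    {"x":-4.6,"y":1.0,"z":0,"spin":0,"fingers":1},
    {"x":-6.9,"y":1.4,"z":0,"spin":0,"fingers":1},
    {"x":-9.3,"y":1.6,"z":0,"spin":0,"fingers":1},
    {"x":-9.3,"y":1.6,"z":0,"spin":0,"fingers":1},
    {"x":-9.3,"y":1.6,"z":0,"spin":0,"fingers":1}
  ]
}}

```text
clock: 11.8
eef_pos: [0.5457, -0.0302, 0.126]
tool_rot: [0.561, 0.828, 0.001, -0.001]
ft_force: [-2.7, 5.0, 3.3]
grip_width: 0.0185
grasp_force: 59.1
```

```bash
python3 -c "
from h import *
crank()
snap('wrist','w8')
a=cv2.imread('pics/w8.png'); b=cv2.imread('pics/w6.png')
# jaw top bright edges along the clamp axis: intensity profile through the tile, world y from +0.11 to 0
n=np.array([-np.sin(np.radians(3.5)),np.cos(np.radians(3.5))]);e=np.array([n[1],-n[0]])
W=np.array([.504,-.0555])
for off in(-.035,.0,.012):
  print(off,[(s,int(a[int(q[1]),int(q[0])].mean()) if 0<=q[0]<560 and 0<=q[1]<420 else -1) for s in range(60,172,3) for q in [proj('w8',[*(W+n*s/1000+e*off),.02])]])
"
```

```text
clock 11.8 phi 1.4173 R 47.94 Ft 5.66269095258007 Fr 0.15484707008873233 Fz 3.267087056221368 w 0.018490122960232124
-0.035 [(60, 95), (63, 93), (66, 94), (69, 95), (72, 95), (75, 94), (78, 95), (81, 48), (84, 132), (87, 134), (90, 33), (93, 23), (96, 138), (99, 136), (102, 21), (105, 96), (108, 96), (111, 98), (114, 99), (117, 94), (120, 98), (123, 98), (126, 97), (129, 95), (132, 97), (135, 96), (138, 97), (141, -1), (144, -1), (147, -1), (150, -1), (153, -1), (156, -1), (159, -1), (162, -1), (165, -1), (168, -1), (171, -1)]
0.0 [(60, 55), (63, 53), (66, 54), (69, 55), (72, 55), (75, 53), (78, 54), (81, 53), (84, 108), (87, 131), (90, 132), (93, 132), (96, 133), (99, 132), (102, 26), (105, 79), (108, 62), (111, 54), (114, 47), (117, 49), (120, 57), (123, 83), (126, 83), (129, 54), (132, 55), (135, 43), (138, 48), (141, 44), (144, 53), (147, 58), (150, -1), (153, -1), (156, -1), (159, -1), (162, -1), (165, -1), (168, -1), (171, -1)]
0.012 [(60, 120), (63, 120), (66, 118), (69, 120), (72, 121), (75, 120), (78, 121), (81, 69), (84, 106), (87, 131), (90, 133), (93, 131), (96, 131), (99, 132), (102, 23), (105, 72), (108, 53), (111, 43), (114, 117), (117, 129), (120, 57), (123, 136), (126, 93), (129, 126), (132, 131), (135, 131), (138, 76), (141, 81), (144, 67), (147, 59), (150, 80), (153, 75), (156, -1), (159, -1), (162, -1), (165, -1), (168, -1), (171, -1)]
```

The jaw's rubber face sits about 103 mm from the wheel axis and the stone starts right behind it, so contact is near. I go on in small steps.

Emit:
{"method": "jog_arm", "body": {
  "motion": [
    {"x":-1.2,"y":0.1,"z":0,"spin":0,"fingers":1},
    {"x":-2.4,"y":0.1,"z":0,"spin":0,"fingers":1},
    {"x":-2.4,"y":0.1,"z":0,"spin":0,"fingers":1},
    {"x":-2.4,"y":0.1,"z":0,"spin":0,"fingers":1}
  ]
}}

```text
clock: 12.35
eef_pos: [0.5468, -0.0323, 0.126]
tool_rot: [0.561, 0.828, 0.001, -0.001]
ft_force: [-2.8, 6.1, 4.0]
grip_width: 0.0185
grasp_force: 59.1
```

```bash
python3 -c "
from h import *
crank()"
```

```text
clock 12.35 phi 1.4644 R 47.87 Ft 6.707497230180162 Fr 0.3070305225471839 Fz 3.99022888937149 w 0.01849773872958948
```

Emit:
{"method": "jog_arm", "body": {
  "motion": [
    {"x":-1.2,"y":0.0,"z":0,"spin":0,"fingers":1},
    {"x":-2.4,"y":0.0,"z":0,"spin":0,"fingers":1},
    {"x":-2.4,"y":0.0,"z":0,"spin":0,"fingers":1},
    {"x":-2.4,"y":0.0,"z":0,"spin":0,"fingers":1}
  ]
}}

```text
clock: 12.85
eef_pos: [0.5478, -0.0344, 0.126]
tool_rot: [0.561, 0.828, 0.001, -0.001]
ft_force: [-3.4, 5.1, 2.4]
grip_width: 0.0184
grasp_force: 59.0
```

```bash
python3 -c "
from h import *
crank()"
```

```text
clock 12.85 phi 1.5143 R 47.82 Ft 6.0425529171036345 Fr -0.951465407815772 Fz 2.416558460445338 w 0.018427939212003662
```

Emit:
{"method": "jog_arm", "body": {
  "motion": [
    {"x":-1.2,"y":0.0,"z":0,"spin":0,"fingers":1},
    {"x":-2.4,"y":-0.1,"z":0,"spin":0,"fingers":1},
    {"x":-2.4,"y":-0.1,"z":0,"spin":0,"fingers":1},
    {"x":-2.4,"y":-0.1,"z":0,"spin":0,"fingers":1}
  ]
}}

```text
clock: 13.35
eef_pos: [0.5488, -0.0366, 0.1261]
tool_rot: [0.561, 0.828, 0.002, -0.0]
ft_force: [-3.7, 6.2, 3.6]
grip_width: 0.0186
grasp_force: 59.0
```

```bash
python3 -c "
from h import *
crank()"
```

```text
clock 13.35 phi 1.5648 R 47.82 Ft 7.1762455348999294 Fr -1.12042960764854 Fz 3.556997652615202 w 0.018581840979672457
```

Emit:
{"method": "jog_arm", "body": {
  "motion": [
    {"x":-1.2,"y":-0.1,"z":0,"spin":0,"fingers":1},
    {"x":-2.4,"y":-0.3,"z":0,"spin":0,"fingers":1},
    {"x":-2.4,"y":-0.3,"z":0,"spin":0,"fingers":1},
    {"x":-2.4,"y":-0.3,"z":0,"spin":0,"fingers":1}
  ]
}}

```text
clock: 13.85
eef_pos: [0.5496, -0.0389, 0.1261]
tool_rot: [0.561, 0.828, 0.002, -0.0]
ft_force: [-1.9, 5.4, 2.4]
grip_width: 0.0188
grasp_force: 58.9
```

```bash
sed -i 's/^def crank():/def crank(n=5):\n    for i in range(n): crank1(); camera("wrist")\ndef crank1():/' h.py; python3 -c "
from h import *
crank()"
```

```text
clock 13.85 phi 1.6156 R 47.77 Ft 5.701806271899514 Fr -0.06152931197521494 Fz 2.376444740303621 w 0.018822191841526253
clock 13.9 phi 1.6157 R 47.76 Ft 5.580974116293177 Fr -0.49030704758516985 Fz 2.469226375802426 w 0.01836213134854883
clock 13.95 phi 1.6151 R 47.76 Ft 6.037590075543286 Fr 0.12010870122740225 Fz 2.4123626525635786 w 0.01845921399578045
clock 14.0 phi 1.6155 R 47.75 Ft 6.872302629817741 Fr -0.21864734777456496 Fz 2.088042387262348 w 0.018861672297195507
clock 14.05 phi 1.6158 R 47.75 Ft 6.825086026931533 Fr -0.44103152232347664 Fz 3.2750205315556205 w 0.018507930853170464
```

Emit:
{"method": "jog_arm", "body": {
  "motion": [
    {"x":-1.2,"y":-0.2,"z":0,"spin":0,"fingers":1},
    {"x":-2.4,"y":-0.4,"z":0,"spin":0,"fingers":1},
    {"x":-2.4,"y":-0.4,"z":0,"spin":0,"fingers":1}
  ]
}}

```text
clock: 14.48
eef_pos: [0.5503, -0.0412, 0.126]
tool_rot: [0.561, 0.828, 0.002, -0.0]
ft_force: [-1.6, 4.9, 2.1]
grip_width: 0.0187
grasp_force: 58.9
```

```bash
python3 -c "
from h import *
crank(4)"
```

```text
clock 14.475 phi 1.6661 R 47.82 Ft 5.1450002187768655 Fr -0.14381345013720392 Fz 2.094385982678357 w 0.018697599458852108
clock 14.525 phi 1.666 R 47.81 Ft 5.746023577121711 Fr 0.14490637342636248 Fz 1.3693525034609282 w 0.01874747844938935
clock 14.575 phi 1.6662 R 47.83 Ft 5.439794653836126 Fr 0.4997159020675247 Fz 2.781196913108929 w 0.01864033639789736
clock 14.625 phi 1.6662 R 47.82 Ft 5.470441160847731 Fr -0.5801158668335482 Fz 2.0846319753241094 w 0.01848479765712191
```

Emit:
{"method": "jog_arm", "body": {
  "motion": [
    {"x":-1.2,"y":-0.2,"z":0,"spin":0,"fingers":1},
    {"x":-2.3,"y":-0.5,"z":0,"spin":0,"fingers":1},
    {"x":-2.3,"y":-0.5,"z":0,"spin":0,"fingers":1}
  ]
}}

```text
clock: 15.05
eef_pos: [0.5505, -0.042, 0.126]
tool_rot: [0.561, 0.828, 0.003, -0.001]
ft_force: [-1.0, 9.1, 2.2]
grip_width: 0.0187
grasp_force: 59.0
```

```bash
python3 -c "
from h import *
crank(4)"
```

```text
clock 15.05 phi 1.6841 R 47.77 Ft 9.023917419307043 Fr 1.3673215647939105 Fz 2.1702094648968417 w 0.018667935208174505
clock 15.1 phi 1.6842 R 47.76 Ft 8.941538054947795 Fr 1.1056479117553384 Fz 2.5813211131533254 w 0.01847259055551934
clock 15.15 phi 1.6838 R 47.78 Ft 9.860328338436478 Fr 1.3576647642039017 Fz 3.462571545522793 w 0.01861384380058005
clock 15.2 phi 1.6837 R 47.76 Ft 10.101255770512328 Fr 0.41383787312979115 Fz 2.7222064156899473 w 0.018682445737852757
```

Contact: the force rose from about 5.8 to about 9.5 N and the wheel's advance stalled. One more small nudge, then I release.

Emit:
{"method": "jog_arm", "body": {
  "motion": [
    {"x":-0.4,"y":-0.1,"z":0,"spin":0,"fingers":1},
    {"x":-0.4,"y":-0.1,"z":0,"spin":0,"fingers":1},
    {"x":-0.4,"y":-0.1,"z":0,"spin":0,"fingers":1}
  ]
}}

```text
clock: 15.62
eef_pos: [0.5505, -0.0421, 0.126]
tool_rot: [0.561, 0.828, 0.003, -0.001]
ft_force: [-1.3, 10.1, 2.6]
grip_width: 0.0188
grasp_force: 59.0
```

```bash
python3 -c "
from h import *
crank(6)"
```

```text
clock 15.625 phi 1.6858 R 47.75 Ft 10.141042652137632 Fr 1.3510237397965028 Fz 2.5758191942322806 w 0.018765611739789568
clock 15.675 phi 1.6853 R 47.76 Ft 10.31826347789085 Fr 1.2253844534262743 Fz 2.866893352724265 w 0.018800106524188096
clock 15.725 phi 1.6854 R 47.77 Ft 9.375147226521545 Fr -0.10268620478855839 Fz 2.3982842137659883 w 0.018706481925633178
clock 15.775 phi 1.6853 R 47.76 Ft 10.010733134118826 Fr 1.785502994202551 Fz 2.6912159263403277 w 0.01884924787996604
clock 15.825 phi 1.6856 R 47.76 Ft 9.904184524709176 Fr 0.4100511374109961 Fz 2.7891464427491117 w 0.018423521697324245
clock 15.875 phi 1.6858 R 47.76 Ft 10.328304516887423 Fr 0.9126814599478075 Fz 3.2306052394349405 w 0.018257578861978457
```

Ft is about 10.0 N against 5.8 N free, so +4.2 N, or roughly 17 N on the stone. I relax the arm, open and rise.

Emit:
{"method": "jog_arm", "body": {
  "motion": [
    {"x":2.5,"y":0.3,"z":0,"spin":0,"fingers":1},
    {"x":5,"y":0.6,"z":0,"spin":0,"fingers":1},
    {"x":5,"y":0.6,"z":0,"spin":0,"fingers":1},
    {"x":5,"y":0.6,"z":0,"spin":0,"fingers":-0.2},
    {"x":5,"y":0.6,"z":0,"spin":0,"fingers":-0.2},
    {"x":5,"y":0.6,"z":0,"spin":0,"fingers":-0.2}
  ]
}}

```text
clock: 16.68
eef_pos: [0.5484, -0.0412, 0.1243]
tool_rot: [0.562, 0.827, -0.0, -0.001]
ft_force: [0.3, -0.9, 0.0]
grip_width: 0.0509
grasp_force: 0.0
```

Emit:
{"method": "jog_arm", "body": {
  "motion": [
    {"x":0,"y":0,"z":-30,"spin":0,"fingers":-0.2},
    {"x":0,"y":0,"z":-60,"spin":0,"fingers":-0.2},
    {"x":0,"y":0,"z":-90,"spin":-10,"fingers":1},
    {"x":0,"y":0,"z":-90,"spin":-20,"fingers":1},
    {"x":0,"y":0,"z":-90,"spin":-30,"fingers":1},
    {"x":0,"y":0,"z":-90,"spin":-40,"fingers":1},
    {"x":0,"y":0,"z":-90,"spin":-50,"fingers":1},
    {"x":0,"y":0,"z":-90,"spin":-60,"fingers":1}
  ]
}}

```text
clock: 17.68
eef_pos: [0.5486, -0.0411, 0.2145]
tool_rot: [0.07, 0.998, 0.0, -0.0]
ft_force: [0.3, -0.0, -0.3]
grip_width: 0.0001
grasp_force: 0.0
```

Run:
```python
from h import *
W=np.array([.5044,-.0545]);b=np.radians(15);u=np.array([np.cos(b),np.sin(b)])
for r in(.083,): print(rel([*(W+r*u),.134],195))
o=readout.get_obs();print(o['eef_pos'],o['joint_pos'].round(2),o['ft_force'])
snap('top','t9')
a=cv2.imread('pics/t9.png')[195:305,255:415];cv2.imwrite('pics/t9c.png',cv2.resize(a,None,fx=4,fy=4,interpolation=cv2.INTER_CUBIC))
```

```text
(array([-34.5,  13. ,  80.4]), 'yaw', np.float64(172.0), 'spin', np.float64(-23.046701655934072))
[ 0.5486327  -0.04110192  0.21445856] [-0.07  0.35  0.11  1.33  0.    0.07] [ 0.287742   -0.00993886 -0.33783151]
```

Emit:
{"method": "jog_arm", "body": {
  "motion": [
    {"x":-17,"y":6.5,"z":0,"spin":-10,"fingers":1},
    {"x":-34.5,"y":13,"z":0,"spin":-20,"fingers":1},
    {"x":-34.5,"y":13,"z":0,"spin":-23,"fingers":1},
    {"x":-34.5,"y":13,"z":30,"spin":-23,"fingers":1},
    {"x":-34.5,"y":13,"z":60,"spin":-23,"fingers":1},
    {"x":-34.5,"y":13,"z":80,"spin":-23,"fingers":1},
    {"x":-34.5,"y":13,"z":80,"spin":-23,"fingers":1},
    {"x":-34.5,"y":13,"z":80,"spin":-23,"fingers":1}
  ]
}}

```text
clock: 18.73
eef_pos: [0.5854, -0.0333, 0.1356]
tool_rot: [-0.127, 0.992, -0.0, 0.0]
ft_force: [-0.1, -0.4, 0.9]
grip_width: -0.0001
grasp_force: 0.0
```

Run:
```python
from h import *
W=np.array([.5044,-.0545]);b=np.radians(15);u=np.array([np.cos(b),np.sin(b)])
for uE,z in[(-10,50),(3.3,50.9),(16.3,48.3),(28.3,42.4),(38.3,33.7),(45.7,22.6),(50,10)]: print(uE,rel([*(W+(.048+.011-uE/1000)*u),.084+z/1000],195))
o=readout.get_obs();print(o['eef_pos'],o['ft_force'])
```

```text
-10 (array([14.8,  0.4,  1.6]), 'yaw', np.float64(-165.4), 'spin', np.float64(-0.42143746955684946))
3.3 (array([28.1,  0.3,  0.6]), 'yaw', np.float64(-165.4), 'spin', np.float64(-0.42143746955684946))
16.3 (array([41.1,  0.2,  3.2]), 'yaw', np.float64(-165.4), 'spin', np.float64(-0.42143746955684946))
28.3 (array([53.1,  0.1,  9.1]), 'yaw', np.float64(-165.4), 'spin', np.float64(-0.42143746955684946))
38.3 (array([63.1,  0. , 17.8]), 'yaw', np.float64(-165.4), 'spin', np.float64(-0.42143746955684946))
45.7 (array([70.5, -0. , 28.9]), 'yaw', np.float64(-165.4), 'spin', np.float64(-0.42143746955684946))
50 (array([74.8, -0.1, 41.5]), 'yaw', np.float64(-165.4), 'spin', np.float64(-0.42143746955684946))
[ 0.58543904 -0.03327565  0.13556828] [-0.12373884 -0.38031048  0.85162176]
```

Emit:
{"method": "jog_arm", "body": {
  "motion": [
    {"x":8,"y":0.3,"z":1.5,"spin":0,"fingers":1},
    {"x":15,"y":0.3,"z":1.5,"spin":0,"fingers":1},
    {"x":22,"y":0.3,"z":1,"spin":0,"fingers":1},
    {"x":28,"y":0.3,"z":0.6,"spin":0,"fingers":1},
    {"x":35,"y":0.3,"z":1.5,"spin":0,"fingers":1},
    {"x":41,"y":0.2,"z":3.2,"spin":0,"fingers":1},
    {"x":41,"y":0.2,"z":3.2,"spin":0,"fingers":1}
  ]
}}

```text
clock: 19.6
eef_pos: [0.5443, -0.0436, 0.1313]
tool_rot: [-0.127, 0.992, 0.0, -0.001]
ft_force: [-0.2, -0.3, -0.4]
grip_width: -0.0001
grasp_force: 0.0
```

Run:
```python
from h import *
import math
o=readout.get_obs();print(o['eef_pos'],o['ft_force'],o['ft_torque'])
snap('scene','s10'); snap('top','t10')
# dark grip pixels: compare top view before/after with predictions
W=np.array([.5044,-.0545]);b=math.radians(15);u=np.array([math.cos(b),math.sin(b)])
for th in(45,60,75,90):
    t=math.radians(th);q=W+u*(.048-.081*math.cos(t)); print(th,proj('s10',[*q,.084+.081*math.sin(t)]))
```

```text
[ 0.54431566 -0.04356904  0.13125734] [-0.21273616 -0.28164631 -0.36464435] [ 0.00747855  0.01833545 -0.04521808]
45 [352.38372254 168.55201005]
60 [345.18422809 162.11241248]
75 [336.58227038 157.56069875]
90 [327.25195494 155.23973725]
```

Emit:
{"method": "jog_arm", "body": {
  "motion": [
    {"x":6,"y":0,"z":3,"spin":0,"fingers":1},
    {"x":12,"y":0,"z":6,"spin":0,"fingers":1},
    {"x":17,"y":-0.1,"z":10,"spin":0,"fingers":1},
    {"x":22,"y":-0.2,"z":15,"spin":0,"fingers":1},
    {"x":26,"y":-0.2,"z":20,"spin":0,"fingers":1},
    {"x":29.5,"y":-0.2,"z":26,"spin":0,"fingers":1}
  ]
}}

```text
clock: 20.45
eef_pos: [0.5164, -0.0511, 0.1052]
tool_rot: [-0.127, 0.992, -0.0, -0.0]
ft_force: [-0.3, 0.2, 1.0]
grip_width: -0.0002
grasp_force: 0.5
```

Run:
```python
from h import *
o=readout.get_obs();print(o['eef_pos'],o['ft_force'],o['ft_torque'])
W=np.array([.5044,-.0545]);b=np.radians(15);u=np.array([np.cos(b),np.sin(b)])
print(rel([*(W+.009*u),.094],195))
```

```text
[ 0.51635094 -0.05109801  0.10519071] [-0.34134351  0.20011862  0.97694719] [ 0.05606098 -0.02432549  0.02375827]
(array([ 3.4, -0.2, 11.2]), 'yaw', np.float64(-165.4), 'spin', np.float64(-0.3664754739629643))
```

Emit:
{"method": "jog_arm", "body": {
  "motion": [
    {"x":2,"y":-0.2,"z":6,"spin":0,"fingers":1},
    {"x":3.5,"y":-0.2,"z":10,"spin":0,"fingers":1},
    {"x":3.5,"y":-0.2,"z":12,"spin":0,"fingers":1},
    {"x":3.5,"y":-0.2,"z":13,"spin":0,"fingers":1},
    {"x":3.5,"y":-0.2,"z":13,"spin":0,"fingers":1}
  ]
}}

```text
clock: 21.08
eef_pos: [0.513, -0.0524, 0.0935]
tool_rot: [-0.127, 0.992, -0.0, -0.0]
ft_force: [-3.1, -0.2, 7.9]
grip_width: 0.0001
grasp_force: 4.1
```

Run:
```python
from h import *
for i in range(3):
    o=readout.get_obs();print(o['eef_pos'],o['ft_force'],o['ft_torque']); camera('top')
```

```text
[ 0.51300757 -0.05238649  0.09353164] [-3.05817871 -0.19302552  7.94368444] [-0.13365483  0.8295003   0.00696759]
[ 0.51302198 -0.05239617  0.09352887] [-4.36890453 -1.48114874  8.01092488] [-0.14907679  0.91602695 -0.06400427]
[ 0.51300042 -0.05239749  0.09353625] [-3.64601803 -0.89191195  8.02755695] [-0.08201617  0.85377518  0.01767978]
```

The handle is against its folded stop: 8 N at a tip height of 93.5 mm. I retreat up and back, and check numerically.

Emit:
{"method": "jog_arm", "body": {
  "motion": [
    {"x":0,"y":0,"z":-10,"spin":0,"fingers":1},
    {"x":0,"y":0,"z":-50,"spin":0,"fingers":1},
    {"x":0,"y":0,"z":-110,"spin":0,"fingers":1},
    {"x":50,"y":0,"z":-130,"spin":0,"fingers":1},
    {"x":100,"y":0,"z":-130,"spin":0,"fingers":1},
    {"x":150,"y":0,"z":-130,"spin":0,"fingers":1},
    {"x":180,"y":0,"z":-130,"spin":0,"fingers":1},
    {"x":180,"y":0,"z":-130,"spin":0,"fingers":1}
  ]
}}

```text
clock: 22.22
eef_pos: [0.3379, -0.0978, 0.2232]
tool_rot: [-0.126, 0.992, -0.0, 0.001]
ft_force: [0.4, -0.8, 0.1]
grip_width: -0.0005
grasp_force: 0.0
```

Run:
```python
from h import *
c=snap('top','t11'); snap('scene','s11')
o=readout.get_obs();print(o['eef_pos'],o['ft_force'])
W=np.array([.5044,-.0545]);b=np.radians(15);u=np.array([np.cos(b),np.sin(b)]);v=np.array([-u[1],u[0]])
g=lambda fn,p:int(cv2.imread('pics/%s.png'%fn,0)[tuple(np.round(proj(fn,p)).astype(int)[::-1])])
for off in(-.02,-.01,-.005,0,.005,.01,.02): print('top',off,[g('t11',[*(W+u*r/1000+v*off),.09]) for r in range(60,-61,-6)])
for z in(.084,.09,.1,.11): print('scene',z,[g('s11',[*(W+u*r/1000),z]) for r in range(50,-50,-6)])
# tile edges and jaw/fence lines in top view, clamp y profile
n=np.array([-np.sin(np.radians(3.5)),np.cos(np.radians(3.5))]);e=np.array([n[1],-n[0]])
for x in(-.02,0,.02): print('y',x,[(s,g('t11',[*(W+n*s/1000+e*x),.022])) for s in range(84,180,3)])
```

```text
[ 0.34015407 -0.09775751  0.22321922] [ 0.84054353 -0.17771314 -0.08213916]
top -0.02 [202, 150, 120, 147, 185, 174, 173, 169, 179, 181, 168, 178, 183, 186, 175, 187, 191, 178, 181, 136, 111]
top -0.01 [203, 138, 95, 87, 110, 102, 97, 83, 94, 82, 95, 83, 97, 82, 97, 115, 184, 190, 178, 166, 136]
top -0.005 [201, 139, 157, 135, 137, 68, 62, 62, 63, 61, 61, 63, 62, 61, 61, 63, 142, 190, 177, 186, 155]
top 0 [199, 112, 177, 194, 175, 81, 66, 65, 65, 65, 65, 65, 64, 65, 66, 76, 160, 192, 178, 191, 143]
top 0.005 [202, 126, 134, 137, 152, 100, 65, 67, 64, 65, 64, 64, 64, 63, 65, 70, 160, 193, 173, 188, 154]
top 0.01 [203, 135, 113, 83, 166, 157, 147, 127, 141, 124, 120, 123, 136, 118, 90, 121, 176, 194, 175, 188, 161]
top 0.02 [205, 179, 180, 175, 185, 190, 189, 178, 186, 190, 191, 190, 189, 192, 193, 190, 193, 193, 182, 183, 183]
scene 0.084 [114, 142, 195, 133, 33, 36, 33, 35, 36, 36, 39, 34, 36, 43, 109, 184, 207]
scene 0.09 [133, 165, 195, 132, 47, 51, 64, 44, 52, 64, 45, 56, 42, 49, 142, 209, 217]
scene 0.1 [217, 219, 219, 217, 218, 213, 192, 204, 189, 165, 179, 140, 119, 129, 107, 1
[... 550 characters left out ...]
 209), (102, 187), (105, 113), (108, 116), (111, 106), (114, 99), (117, 94), (120, 98), (123, 108), (126, 126), (129, 120), (132, 101), (135, 101), (138, 98), (141, 100), (144, 114), (147, 116), (150, 118), (153, 115), (156, 107), (159, 105), (162, 103), (165, 111), (168, 155), (171, 219), (174, 219), (177, 176)]
y 0.02 [(84, 167), (87, 178), (90, 210), (93, 213), (96, 213), (99, 211), (102, 182), (105, 132), (108, 108), (111, 108), (114, 107), (117, 128), (120, 137), (123, 147), (126, 155), (129, 152), (132, 153), (135, 161), (138, 147), (141, 126), (144, 126), (147, 119), (150, 109), (153, 104), (156, 105), (159, 107), (162, 103), (165, 110), (168, 194), (171, 215), (174, 218), (177, 194)]
```

The handle lies flat along the expected line. The stone fills the space from jaw to fence with no gap, and the arm is clear.

```bash
python3 -c "
from workcell import bot
print(bot.job_done())"
```

```text
the job is handed in; nothing more can be done
None
```

I handed the job in at about 22 s on the robot's clock: the crank ran about 4 N heavier at the end (roughly 17 N on the stone) and the handle is folded flat. In the last pictures the stone fills the space from jaw to fence and the wheel has not turned back, but grip force and squareness could not be measured directly and no verdict came back.

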